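# Square the book into the tray corner

### The arm

A 6-joint arm with a two-finger parallel gripper is mounted at the origin on the work surface. World frame = base frame: x ahead of the robot, y to its left, z up, the work surface at z = 0. Lengths are in mm, angles in degrees, forces in N, time in s.
With the tool pointing down it reaches from about 350 to 850 mm from the base axis. Payload 8.1 kg.
Tool frame: the origin (TCP) lies midway between the tips of the shut fingers; the grasp point (between the pads) lies 19 mm behind it (r.grip_point_offset is the distance from the TCP to the grasp point, in mm); z points along the fingers, y is the line along which they close (so a half turn about z gives the same grasp; the last joint's range is limited). The gripper opens to 85 mm and grips with 20 to 120 N. Pads are 22 mm wide; open, the fingers measure 114 mm over their backs; the gripper's body (76 mm by 85 mm) begins 54 mm behind the grasp point. The pads swing forward as they close: fully open they stand 13 mm farther back than shut.
Start: joints at [-4.893, 7.471, 85.268, -0, 87.261, -4.893], TCP at [600.004, 0.022, 231.292] pointing down, gripper open.
Joint ranges: [-169.43, 169.43], [-51.17, 129.36], [1.28, 143.12], [-76.62, 256.62], [0, 156.53], [-152.29, 152.29]. Speed limits (degrees/s): [136.94, 136.94, 159.86, 180, 180, 180].

### API

Orientations are given as [roll, pitch, yaw] about the fixed x, y, z axes, in that order (R = Rz(yaw) Ry(pitch) Rx(roll)).
In Python, from bench import r gives the robot as it stands.
- The arm moves only by the shell command python3 -m inch 'ROWS' [FORCE]. ROWS is JSON, one flat list of numbers, 7 for each row, row after row: the shift along the world's x, y, z in m, then the turn, a rotation vector about the world's x, y, z in degrees, then the closure in counts, from 0 (fully open) to 255 (shut). A call has 1 to 10 rows; each row shifts and turns the commanded pose from where the row before left it; what a row does not reach is not made up. A row lasts 1/10 s, in which the tool goes at most 50 mm and 8.59 degrees, less where a joint would pass 70% of its speed; a pose out of reach is approached as far as the arm can. A call with a gripper value outside its range is refused whole. The fingers move at their own pace and stop on an object; FORCE is the grip in N (left out, the last holds). Time passes only in rows, so rows that do not move let the fingers close. It gives the time, the measured TCP pose, the force and the opening at its end, in the units of the state.
- r.sense(): the state, without advancing time (a new reading comes with each control period).
- r.snapshot(name): name is "scene" or "side" or "wrist"; returns (picture, depth): 480x640x3 uint8, red, green, blue; 480x640 float32, mm along the optical axis (not along the pixel's ray), 0 where there is no reading.
- r.get_calibration(name): a dict with "fovy" (degrees; the focal length in pixels is half the picture's height over the tangent of half this angle, whatever the lens; pixels are square), "cx", "cy" (the principal point, pixels), "k1" (the pictures are not rectified: a ray, as slopes to the right and down, at radius r is drawn at 1 + k1 r^2 times it, then the intrinsics apply), "position" and "rotation" of the camera in the world; the wrist camera has in their place "tool_from_camera" (4x4, takes a point from camera to tool coordinates, whose origin is the TCP and whose axes are the flange's). Camera axes: x right, y up, looking along -z (the intrinsics and any distortion apply to the point x, -y, -z); pixel columns grow to the right and rows downward; lengths in mm; the calibration is good to about 2 mm. A picture is of the moment at which its call begins: read the wrist's pose just before it. get_calibration takes no time and is no camera call.
- r.hand_in(): hands the job in, once; it reports no verdict.
The state is a dict: "time": time; "joint_pos": joint angles; "qd": joint speeds; "joint_efforts": joint torques, N m; "tool_pos": TCP position; "tcp_rot": TCP orientation; "ft_force": force on the tool from outside, world axes, zero at the start; "wrist_torque": the same for the moment, N m; "finger_gap": finger opening in mm.
Only numpy, scipy, OpenCV 4.12 (cv2) and the standard library are available. Lean on these libraries where they do the work, as an engineer would, in place of code of your own. Each camera call takes 0.05 s, during which the arm holds its last target. There are 200 camera calls.

### The job

Get the tray ready to be carried: with the fingertips, push the book along the tray floor into the far corner (away from the robot) at the book's own end of the tray, so that it lies flush against both the far wall and the end wall. Push it gently and keep it flat, never lifting it, so that the spectacles lying on it ride along where they are; do not touch the spectacles. Leave the cup and saucer at the other end, the clock and the remote control where they stand.

Things in the scene. Friction and masses are not known exactly. Their poses are not given: they have to be found in the camera images.
- tray: Bamboo tray, fixed on the table; outside 340 mm (x) by 500 mm (y), 50 mm high, walls 10 mm, floor 8 mm thick; inner wall faces at x = +-160 mm, y = +-240 mm. Each end wall has a slot 100 mm long, 28 to 44 mm above the table. Origin: centre of its underside, on the table. +x points to the far long wall, away from the robot (its yaw is within 0.2 rad), +y to the left end.
- book: Grey hardback lying flat on the tray floor, 165 mm (x) by 112 mm (y), 22 mm thick, 0.2 to 0.4 kg, slides at 1 to 4 N. Origin: centre of its underside. Starts in the left or right half of the tray (cup in the other), long side along the tray's x within 0.25 rad, some 15 to 90 mm short of both walls. In the corner its origin is at tray x = 77.5 mm, y = +184 mm (left end) or -184 mm (right).
- glasses: Folded black-framed spectacles lying loose, lenses up, about in the middle of the book's cover and wholly within it: 140 mm (x, roughly along the book's x) by 46 mm (y), 16 mm high, 30 g; top about 46 mm above the table. Origin: centre of their underside. Not to be touched.
- saucer: White round saucer, 136 mm across, 14 mm high, on the tray floor in the half opposite the book; at least 80 mm of free floor between it and the book. Origin: centre of its underside. Leave alone.
- cup: White cup with a handle at its +y, 82 mm across, 66 mm high, standing on the saucer (its rim about 81 mm above the table). Origin: centre of its underside. Leave alone.
- clock: White twin-bell alarm clock, 92 mm across and 143 mm high, standing on the table beyond the tray's left end. Origin: centre of its underside. Leave alone.
- remote: Grey remote control, 160 x 44 x 18 mm, lying on the table beyond the tray's right end. Origin: centre of its underside. Leave alone.

How it is judged:
By the outcome, as a careful person would: the job done as asked, in the order asked, and still so for the second after the job is handed in, with the robot touching nothing.
It also fails if it takes over 48 s, if anything falls off the work surface, if the arm or the gripper's body presses on something with over 40 N, if the wrist force passes 120 N, or if a joint passes its speed limit or range.

## Working session

There is one attempt and no reset: what is moved stays moved. The work goes in short steps, Python scripts to look and compute and a shell command to move; the robot and the scene stay as the last step left them, time stands still between calls to the robot, and variables do not carry over. Pictures are saved under pics/ and viewed, on a budget of 10 in all, crops included, one or two more only if the job needs it, and the job is handed in when it is done.

```bash
mkdir -p pics; ls; cat > h.py <<'E'
import numpy as np, cv2
from bench import r
from scipy.spatial.transform import Rotation as R
def cam(n,s=None):
    c=r.get_calibration(n); f=240/np.tan(np.radians(c['fovy'])/2)
    if n=='wrist':
        T=np.array(c['tool_from_camera']); W=np.eye(4)
        W[:3,:3]=R.from_euler('xyz',s['tcp_rot'],degrees=True).as_matrix(); W[:3,3]=s['tool_pos']; M=W@T
        Rm,p=M[:3,:3],M[:3,3]
    else:
        p=np.array(c['position']); Rm=np.array(c['rotation'])
        if Rm.shape!=(3,3): Rm=R.from_euler('xyz',Rm,degrees=True).as_matrix()
    return c,f,Rm,p
def rays(C,uv):
    c,f,Rm,p=C; uv=np.atleast_2d(np.float64(uv))
    K=np.array([[f,0,c['cx']],[0,f,c['cy']],[0,0,1.]])
    q=cv2.undistortPoints(uv[:,None],K,np.array([c['k1'],0,0,0.]))[:,0]
    return np.c_[q[:,0],-q[:,1],-np.ones(len(q))]@Rm.T
def onz(C,uv,z):
    d=rays(C,uv); return C[3]+d*((z-C[3][2])/d[:,2])[:,None]
def bydepth(C,uv,dep):
    d=rays(C,uv); return C[3]+d*np.asarray(dep).reshape(-1,1)
E
python3 - <<'E'
from h import *
s=r.sense(); print(s)
for n in ['scene','side','wrist']:
    p,d=r.snapshot(n); cv2.imwrite(f'pics/{n}0.png',p[:,:,::-1]); np.savez(f'{n}0.npz',p=p,d=d); print(r.get_calibration(n))
E
```

```text
pics
{'time': 0.0, 'joint_pos': array([-4.89297571e+00,  7.51489746e+00,  8.53288380e+01,  4.63566002e-04,
        8.72608293e+01, -4.89288995e+00]), 'qd': array([ 0.00978091, -0.04544783,  0.03443841, -0.03656618,  0.0122622 ,
       -0.05724248]), 'joint_efforts': array([-1.90700346e-03, -5.69404185e+01, -5.00557995e+01, -2.19391650e-04,
        1.44415747e-02,  7.24149572e-05]), 'tool_pos': array([5.99459768e+02, 7.24268835e-02, 2.30250848e+02]), 'tcp_rot': array([-1.79895856e+02, -9.37996815e-03,  8.99998831e+01]), 'ft_force': array([ 0.26160179, -0.11589597, -0.16418971]), 'wrist_torque': array([ 0.02421763, -0.03688279, -0.00838624]), 'finger_gap': 85.60572025291523}
{'fovy': 44.935805143632116, 'cx': 315.32519619952797, 'cy': 240.47268193614912, 'k1': 0.05397718043473871, 'position': array([1300.06770708,  671.0334411 , 1307.86100368]), 'rotation': array([ 38.60451453,  -0.18821177, 130.42512165])}
{'fovy': 55.233440674007646, 'cx': 316.82514177797816, 'cy': 236.0146443969965, 'k1': -0.09919083989509121, 'position': array([ 491.092679  , -744.36311431,  764.44793167]), 'rotation': array([45.14972306,  0.06470145, -2.51857646])}
{'fovy': 58.603395310536456, 'cx': 311.7804769923305, 'cy': 241.43646342398807, 'k1': 0.005512712045679321, 'tool_from_camera': array([[ 6.44867122e-04,  9.62440905e-01,  2.71490496e-01,
         6.89183946e+01],
       [ 9.99999413e-01, -3.84141385e-04, -1.01349169e-03,
         1.38889768e+00],
       [-8.71135122e-04,  2.71490990e-01, -9.62440587e-01,
        -1.42854987e+02],
       [ 0.00000000e+00,  0.00000000e+00,  0.00000000e+00,
         1.00000000e+00]])}
```

View pics/scene0.png

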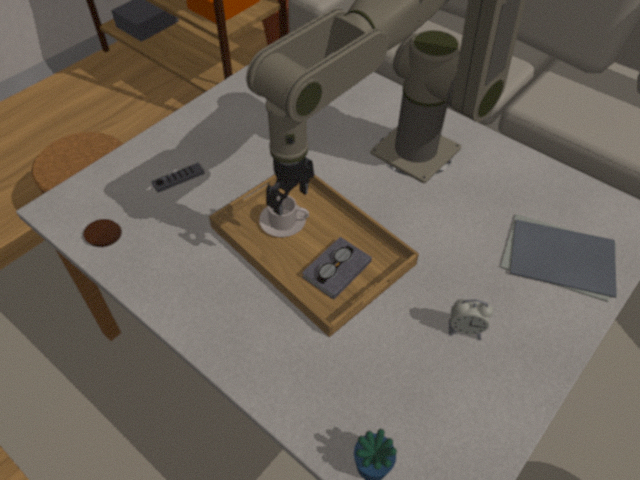

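View pics/wrist0.png

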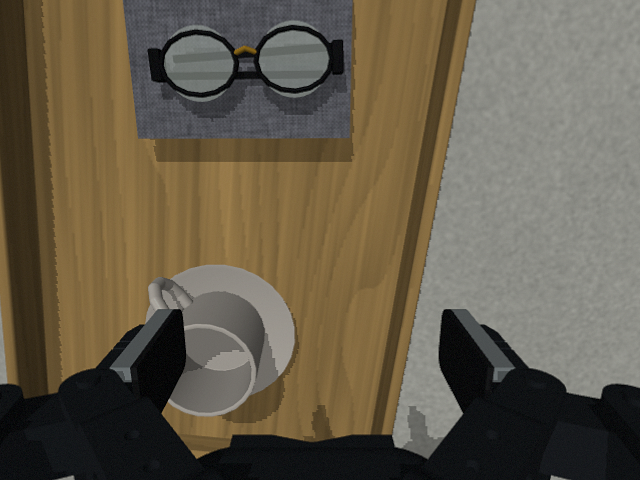

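Book with glasses is at the left (+y) end (scene px ~(337,267)), cup and saucer at the right. The wrist view shows the far wall on its right. Next, a rough pose from the scene depth.

```bash
cat >> h.py <<'E'
def cloud(C,d):
    v,u=np.mgrid[0:480,0:640]; P=bydepth(C,np.c_[u.ravel(),v.ravel()],d.ravel()).reshape(480,640,3); P[d<=0]=np.nan; return P
def rect(xy):
    (c,s,a)=cv2.minAreaRect(np.float32(xy)); a=(a+45)%90-45; return np.round(c,1),np.round(s,1),round(a,2)
E
python3 - <<'E'
from h import *
for n in ['scene','side']:
    z=np.load(n+'0.npz'); C=cam(n); P=cloud(C,z['d']); p=z['p']
    hsv=cv2.cvtColor(p,cv2.COLOR_RGB2HSV); X,Y,Z=np.moveaxis(P,2,0)
    inb=(X>380)&(X<850)&(Y>-320)&(Y<400)
    wood=inb&(hsv[...,1]>90)&(hsv[...,0]<25)&(hsv[...,2]>50)&(Z<70)&(Z>0)
    k,l,st,_=cv2.connectedComponentsWithStats(wood.astype('uint8')); i=1+st[1:,4].argmax()
    m=(l==i); t=m&(abs(Z-50)<6)
    print(n,'tray',rect(P[t][:,:2]),t.sum(), 'floor z',np.nanmedian(Z[m&(Z<25)]))
    b=inb&(Y>0)&(X>480)&(hsv[...,1]<70)&(abs(Z-30)<5)
    b=cv2.morphologyEx(b.astype('uint8'),cv2.MORPH_OPEN,np.ones((3,3)))
    k,l,st,_=cv2.connectedComponentsWithStats(b); i=1+st[1:,4].argmax(); m=l==i
    v,u=np.nonzero(m); q=onz(C,np.c_[u,v],30)
    print('book',rect(q[:,:2]),m.sum(),'z',np.median(Z[m]))
E
```

```text
scene tray (array([525.6,  -0.9]), array([503.4, 340.1]), -6.42) 1390 floor z 8.383452300127715
book (array([579.3, 144. ]), array([99.5, 53.6]), 0.26) 399 z 30.23105156617862
side tray (array([526.4,  -1.6]), array([504.9, 337.7]), -6.21) 2039 floor z 7.403186818478844
book (array([555.1,  84.5]), array([148.5,  66.7]), 0.06) 890 z 28.632967516806332
```

```bash
python3 -m inch '[0,0.04,0.045,0,0,0,0, 0,0.04,0.03,0,0,0,0, 0,0.03,0.03,0,0,0,0, 0,0,0.03,0,0,0,0, 0,0,0,0,0,0,0]'; python3 - <<'E'
from h import *
s=r.sense(); p,d=r.snapshot('wrist'); cv2.imwrite('pics/w1.png',p[:,:,::-1]); np.savez('w1.npz',p=p,d=d,pos=s['tool_pos'],rot=s['tcp_rot']); print(s['tool_pos'],s['tcp_rot'],s['time'])
E
```

```text
time: 0.65
tool_pos: [601.3, 104.6, 364.2]
tcp_rot: [179.5, -0.0, 90.1]
ft_force: [0.3, 0.2, 0.5]
finger_gap: 85.7
[601.34767813 104.58770733 364.22523924] [ 1.79549885e+02 -3.56725591e-02  9.01151215e+01] 0.65
```

View pics/w1.png

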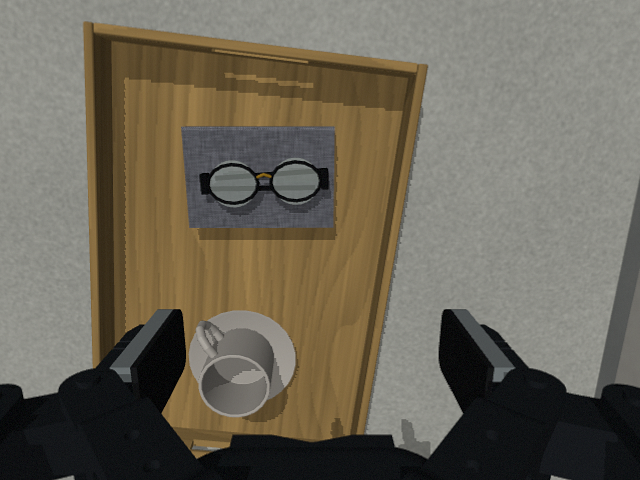

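Wrist view: the tray's rim corners are at (85,22) and (427,65), and the book's cover corners near (182,127), (334,127), (336,227) and (190,228). The glasses are centred on the book.

```bash
cat >> h.py <<'E'
TC=np.array([526,-1.2]); TY=-6.3
def totray(xy,c=None,y=None):
    c=TC if c is None else c; y=TY if y is None else y
    a=np.radians(y); return (np.atleast_2d(xy)[:,:2]-c)@np.array([[np.cos(a),-np.sin(a)],[np.sin(a),np.cos(a)]])
def booksee(p,C,ylo):
    hsv=cv2.cvtColor(p,cv2.COLOR_RGB2HSV).astype(int)
    m=((hsv[...,0]>100)&(hsv[...,0]<140)&(hsv[...,1]>20)).astype('uint8')
    v,u=np.mgrid[0:480,0:640]; g=onz(C,np.c_[u.ravel(),v.ravel()],30); t=totray(g).reshape(480,640,2)
    m[(abs(t[...,0])>165)|(t[...,1]<ylo)|(t[...,1]>245)]=0
    m=cv2.morphologyEx(m,cv2.MORPH_OPEN,np.ones((3,3)))
    cs,_=cv2.findContours(m,cv2.RETR_EXTERNAL,cv2.CHAIN_APPROX_NONE); c=max(cs,key=cv2.contourArea)
    c=cv2.convexHull(c)[:,0]; b=onz(C,c,30)[:,:2]
    return m,c,b
E
python3 - <<'E'
from h import *
z=np.load('w1.npz'); C=cam('wrist',{'tool_pos':z['pos'],'tcp_rot':z['rot']})
q=onz(C,[[85,22],[427,65],[412,160],[385,330],[97,430]],50); print('rim',q.round(1).tolist()); print('in tray',totray(q).round(1).tolist())
d=q[1]-q[0]; print('len',np.hypot(*d[:2]),'yaw',np.degrees(np.arctan2(d[1],d[0])))
m,c,b=booksee(z['p'],C,20); print('book',rect(b),'tray',rect(totray(b)))
for s in [(182,127),(334,127),(336,227),(190,228)]:
    w=onz(C,[s],30)[0]; print(w.round(1),totray(w).round(1))
P=cloud(C,z['d']); v,u=np.nonzero(m); print('z book',np.nanmedian(P[v,u,2]))
E
```

```text
rim [[386.6, 264.4, 50.0], [720.1, 227.4, 50.0], [711.4, 134.1, 50.0], [692.5, -63.8, 50.0], [336.3, -201.6, 50.0]]
in tray [[-167.7, 248.7], [167.8, 248.5], [169.4, 154.8], [172.4, -44.0], [-166.5, -220.1]]
len 335.4945748873212 yaw -6.347931928917969
book (array([495.2,  57.5]), array([4.7, 2.4]), 0.03) tray (array([-37.1,  54.9]), array([4.7, 2.4]), 6.33)
[466.2 166.8  30. ] [[-77.8 160.5]]
[629.6 167.3  30. ] [[ 84.5 178.9]]
[633.8  56.4  30. ] [[100.8  69.1]]
[466.5  55.1  30. ] [[-65.4  49.4]]
z book 30.480028293009184
```

Book centre is at tray (10.5, 114.5), yawed +6.3° in the tray frame, and the tray is at (526,-1) with yaw -6.3°. The sizes agree with those given. I'll first push +y with partly open, tray-aligned fingers (two contacts), then +x.

```bash
python3 -m inch '[-0.015,-0.019,-0.04,0,0,-2,105, -0.015,-0.019,-0.04,0,0,-2,105, -0.015,-0.019,-0.04,0,0,-2.3,105, -0.015,-0.019,-0.04,0,0,0,105, 0,0,-0.04,0,0,0,105, 0,0,-0.04,0,0,0,105, 0,0,0,0,0,0,105, 0,0,0,0,0,0,105]'; python3 - <<'E'
from h import *
s=r.sense(); print(s['tool_pos'],totray(s['tool_pos'])); p,d=r.snapshot('wrist'); cv2.imwrite('pics/w2.png',p[:,:,::-1])
E
```

```text
time: 1.5
tool_pos: [538.7, 27.0, 117.8]
tcp_rot: [-179.8, 0.0, 83.7]
ft_force: [0.2, -0.5, 0.4]
finger_gap: 50.8
[538.73062424  27.01077033 117.75584033] [[ 9.55805398 29.43739052]]
```

View pics/w2.png

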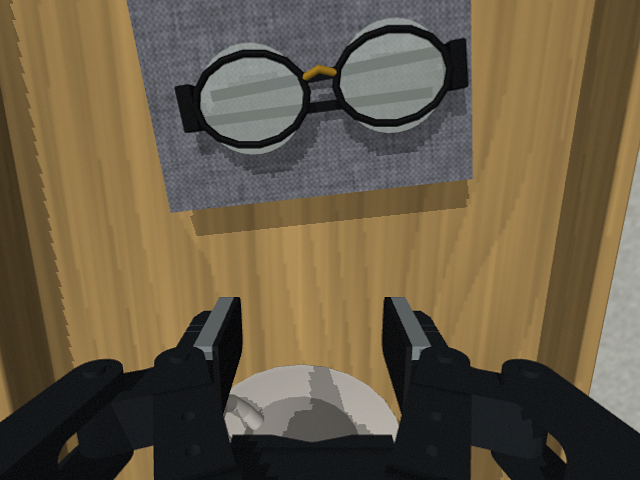

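The view shows the fingers' line parallel to the tray. The book's front corners are at (172,210) and (472,178), and the saucer is behind the fingers. Descending.

```bash
python3 -m inch '[0,0,-0.03,0,0,0,105, 0,0,-0.03,0,0,0,105, 0,0,-0.025,0,0,0,105, 0,0,-0.012,0,0,0,105, 0,0,-0.01,0,0,0,105, 0,0,0,0,0,0,105]'; python3 -m inch '[0,0.003,0,0,0,0,105, 0,0.003,0,0,0,0,105, 0,0.003,0,0,0,0,105, 0,0.003,0,0,0,0,105, 0,0.003,0,0,0,0,105]'
```

```text
time: 2.15
tool_pos: [540.5, 27.3, 12.0]
tcp_rot: [180.0, -0.0, 83.7]
ft_force: [-0.2, -0.9, -0.4]
finger_gap: 50.0
time: 2.65
tool_pos: [540.2, 42.5, 12.0]
tcp_rot: [180.0, 0.0, 83.7]
ft_force: [-1.0, -1.4, 1.8]
finger_gap: 50.2
```

```bash
python3 -m inch '[0.0003,0.003,0,0,0,0,105, 0.0003,0.003,0,0,0,0,105, 0.0003,0.003,0,0,0,0,105, 0.0003,0.003,0,0,0,0,105, 0.0003,0.003,0,0,0,0,105, 0.0003,0.003,0,0,0,0,105, 0.0003,0.003,0,0,0,0,105, 0.0003,0.003,0,0,0,0,105, 0.0003,0.003,0,0,0,0,105, 0.0003,0.003,0,0,0,0,105]'; python3 - <<'E'
from h import *
s=r.sense(); print(totray(s['tool_pos'])); p,d=r.snapshot('wrist'); cv2.imwrite('pics/w3.png',p[:,:,::-1])
E
```

```text
time: 3.65
tool_pos: [543.1, 72.5, 11.7]
tcp_rot: [180.0, -0.0, 83.7]
ft_force: [-0.2, -1.7, 1.3]
finger_gap: 50.3
[[ 8.91756777 75.17167998]]
```

View pics/w3.png

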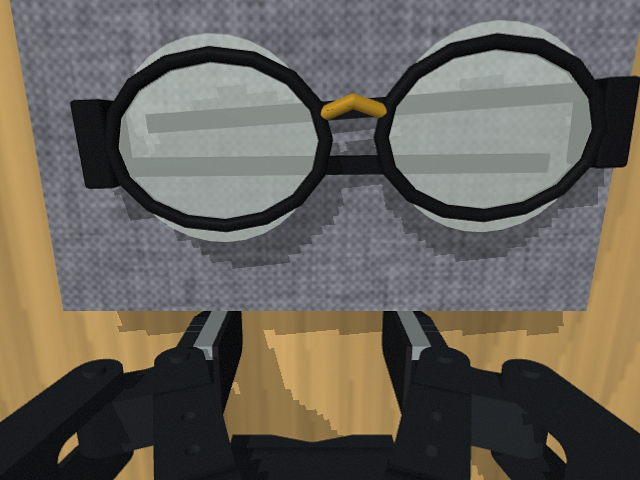

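The book is now square to the fingers (front edge level at row 310) and the glasses haven't shifted on it. I'll keep pushing.

```bash
python3 -m inch '[0.0004,0.003,0,0,0,0,105, 0.0004,0.003,0,0,0,0,105, 0.0004,0.003,0,0,0,0,105, 0.0003,0.003,0,0,0,0,105, 0.0003,0.003,0,0,0,0,105, 0.0003,0.003,0,0,0,0,105, 0.0003,0.003,0,0,0,0,105, 0.0003,0.003,0,0,0,0,105, 0.0003,0.003,0,0,0,0,105, 0.0003,0.003,0,0,0,0,105]';  python3 -m inch '[0.0002,0.002,0,0,0,0,105,0.0002,0.002,0,0,0,0,105,0.0001,0.001,0,0,0,0,105]';  python3 -m inch '[0.0001,0.001,0,0,0,0,105,0.0001,0.001,0,0,0,0,105]'; python3 -m inch '[0.0001,0.001,0,0,0,0,105,0.0001,0.001,0,0,0,0,105]'
```

```text
time: 4.7
tool_pos: [546.3, 102.5, 11.6]
tcp_rot: [-180.0, -0.0, 83.7]
ft_force: [0.0, -1.6, -0.7]
finger_gap: 50.1
time: 5.0
tool_pos: [546.8, 107.4, 11.6]
tcp_rot: [-180.0, -0.0, 83.7]
ft_force: [0.4, -1.3, -0.3]
finger_gap: 50.3
time: 5.2
tool_pos: [546.9, 109.3, 11.6]
tcp_rot: [-180.0, 0.0, 83.7]
ft_force: [-0.7, -1.3, -0.9]
finger_gap: 50.5
time: 5.4
tool_pos: [547.2, 111.3, 11.6]
tcp_rot: [-180.0, 0.0, 83.7]
ft_force: [0.4, -1.8, -0.9]
finger_gap: 50.3
```

```bash
for i in 1; do python3 -m inch '[0.0001,0.001,0,0,0,0,105,0.0001,0.001,0,0,0,0,105]'; done;  python3 -m inch '[0.0001,0.0007,0,0,0,0,105,0.0001,0.0007,0,0,0,0,105]'; python3 -m inch '[0.0001,0.0007,0,0,0,0,105]'
```

```text
time: 5.6
tool_pos: [547.4, 113.3, 11.6]
tcp_rot: [-180.0, 0.0, 83.7]
ft_force: [0.1, -1.6, 0.3]
finger_gap: 50.4
time: 5.8
tool_pos: [547.3, 113.9, 11.6]
tcp_rot: [-180.0, 0.1, 83.7]
ft_force: [-2.7, -8.3, 3.4]
finger_gap: 50.1
time: 5.9
tool_pos: [547.3, 113.9, 11.7]
tcp_rot: [-180.0, 0.1, 83.7]
ft_force: [-3.5, -11.6, 5.1]
finger_gap: 50.5
```

Wall contact (force rose to 8–12 N at tray y ≈ 117, as expected for 128 − 11). Backing off, rising and turning the fingers a quarter turn for the +x push.

```bash
python3 -m inch '[-0.0008,-0.0075,0,0,0,0,105,-0.0008,-0.0075,0,0,0,0,105, 0,0,0,0,0,0,105, 0,0,0.03,0,0,0,105, 0,0,0.04,0,0,0,105, 0,0,0.04,0,0,0,105, 0,0,0.02,0,0,0,105, 0,0,0,0,0,0,105]'; python3 -m inch '[-0.009,0.009,0,0,0,-8.2,105,-0.009,0.009,0,0,0,-8.2,105,-0.009,0.009,0,0,0,-8.2,105,-0.009,0.009,0,0,0,-8.2,105,-0.009,0.009,0,0,0,-8.2,105,-0.009,0.009,0,0,0,-8.2,105,-0.009,0.009,0,0,0,-8.2,105,-0.009,0.009,0,0,0,-8.2,105,-0.009,0.009,0,0,0,-8.2,105,-0.009,0.009,0,0,0,-8.2,105]'; python3 -m inch '[0,0,0,0,0,-8,105,0,0,0,0,0,0,105]'; python3 - <<'E'
from h import *
s=r.sense(); print(totray(s['tool_pos'])); p,d=r.snapshot('wrist'); cv2.imwrite('pics/w4.png',p[:,:,::-1])
np.savez('w4.npz',p=p,d=d,pos=s['tool_pos'],rot=s['tcp_rot'])
E
```

```text
time: 6.7
tool_pos: [549.0, 100.8, 146.5]
tcp_rot: [179.6, -0.1, 83.7]
ft_force: [0.4, -0.4, -0.4]
finger_gap: 50.3
time: 7.7
tool_pos: [455.0, 190.6, 140.2]
tcp_rot: [180.0, 0.1, 1.4]
ft_force: [-0.1, 0.3, 0.1]
finger_gap: 50.3
time: 7.9
tool_pos: [455.2, 190.5, 140.4]
tcp_rot: [180.0, 0.1, -6.4]
ft_force: [-0.1, -0.7, 0.2]
finger_gap: 49.9
[[-91.39897436 182.80205348]]
```

View pics/w4.png

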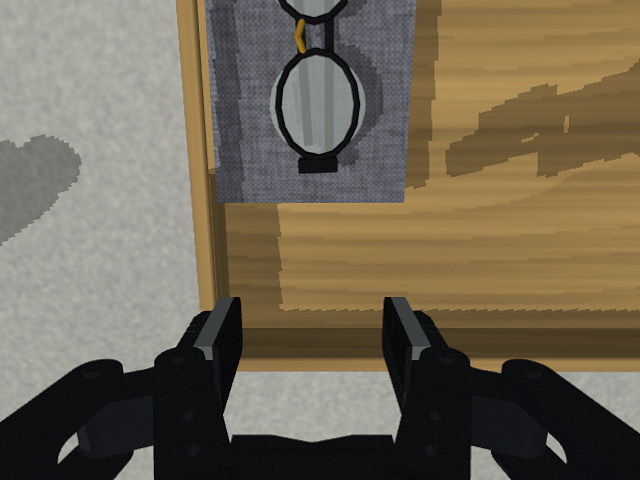

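The book sits flush along the left end wall, with its near edge at row ~202 from (218,200) to (404,203). The fingers stand behind it.

```bash
python3 - <<'E'
from h import *
z=np.load('w4.npz'); C=cam('wrist',{'tool_pos':z['pos'],'tcp_rot':z['rot']})
print(totray(onz(C,[[218,201],[404,203],[415,0]],30)).round(1).tolist())
E
```

```text
[[-67.4, 239.1], [-68.7, 127.7], [40.2, 128.2]]
```

```bash
python3 -m inch '[0,0,-0.04,0,0,0,105, 0,0,-0.035,0,0,0,105, 0,0,-0.03,0,0,0,105, 0,0,-0.014,0,0,0,105, 0,0,-0.01,0,0,0,105, 0,0,0,0,0,0,105]'
```

```text
time: 8.55
tool_pos: [455.7, 190.1, 11.9]
tcp_rot: [180.0, 0.1, -6.2]
ft_force: [-1.0, 0.4, -0.4]
finger_gap: 50.0
```

```bash
python3 -m inch '[0.003,-0.0003,0,0,0,0,105,0.003,-0.0003,0,0,0,0,105,0.003,-0.0003,0,0,0,0,105,0.003,-0.0003,0,0,0,0,105,0.003,-0.0003,0,0,0,0,105,0.003,-0.0003,0,0,0,0,105,0.003,-0.0003,0,0,0,0,105,0.003,-0.0003,0,0,0,0,105,0.003,-0.0003,0,0,0,0,105,0.003,-0.0003,0,0,0,0,105]'; python3 -m inch '[0.003,-0.0003,0,0,0,0,105,0.003,-0.0004,0,0,0,0,105,0.003,-0.0003,0,0,0,0,105,0.003,-0.0003,0,0,0,0,105,0.003,-0.0003,0,0,0,0,105,0.003,-0.0004,0,0,0,0,105,0.003,-0.0003,0,0,0,0,105,0.003,-0.0003,0,0,0,0,105,0.003,-0.0003,0,0,0,0,105,0.003,-0.0003,0,0,0,0,105]'; python3 - <<'E'
from h import *
s=r.sense(); print(totray(s['tool_pos'])); p,d=r.snapshot('wrist'); cv2.imwrite('pics/w5.png',p[:,:,::-1])
E
```

```text
time: 9.55
tool_pos: [486.3, 187.3, 12.6]
tcp_rot: [180.0, 0.0, -6.3]
ft_force: [-1.9, 0.2, 2.2]
finger_gap: 50.5
time: 10.55
tool_pos: [516.3, 184.1, 12.6]
tcp_rot: [180.0, 0.0, -6.3]
ft_force: [-1.1, 0.0, 1.3]
finger_gap: 50.3
[[-29.99326199 183.10988271]]
```

View pics/w5.png

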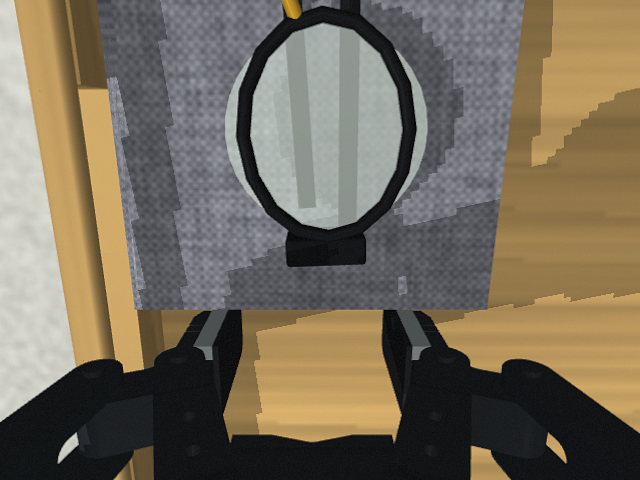

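The book is square to the fingers (edge at row 310) and the glasses are untouched and riding along. About 14 mm remains.

```bash
python3 -m inch '[0.002,-0.0002,0,0,0,0,105,0.002,-0.0002,0,0,0,0,105,0.002,-0.0002,0,0,0,0,105,0.002,-0.0002,0,0,0,0,105,0.001,-0.0001,0,0,0,0,105,0.001,-0.0001,0,0,0,0,105]'; python3 -m inch '[0.001,-0.0001,0,0,0,0,105,0.001,-0.0001,0,0,0,0,105]'; python3 -m inch '[0.001,-0.0001,0,0,0,0,105,0.0007,-0.0001,0,0,0,0,105]'; python3 -m inch '[0.0007,-0.0001,0,0,0,0,105]'
```

```text
time: 11.2
tool_pos: [526.1, 183.1, 12.7]
tcp_rot: [180.0, 0.0, -6.3]
ft_force: [-2.5, -0.7, 1.5]
finger_gap: 50.1
time: 11.4
tool_pos: [527.5, 183.0, 12.6]
tcp_rot: [180.0, 0.1, -6.3]
ft_force: [-9.1, -0.5, 8.0]
finger_gap: 49.8
time: 11.6
tool_pos: [527.5, 183.0, 12.3]
tcp_rot: [180.0, 0.3, -6.3]
ft_force: [-15.7, 1.0, 12.9]
finger_gap: 50.2
time: 11.7
tool_pos: [527.5, 183.0, 12.3]
tcp_rot: [180.0, 0.4, -6.3]
ft_force: [-20.1, 0.9, 14.5]
finger_gap: 50.4
```

Firm contact with the far wall. Backing off and lifting to inspect.

```bash
python3 -m inch '[-0.003,0.0003,0,0,0,0,105,-0.005,0.0005,0,0,0,0,105,-0.01,0.001,0,0,0,0,105,0,0,0,0,0,0,105,0,0,0.03,0,0,0,105,0,0,0.045,0,0,0,105,0,0,0.045,0,0,0,105,0,0,0.045,0,0,0,105,0,0,0.045,0,0,0,105,0,0,0,0,0,0,105]'; python3 - <<'E'
from h import *
s=r.sense(); print(s['tool_pos'],totray(s['tool_pos'])); p,d=r.snapshot('wrist'); cv2.imwrite('pics/w6.png',p[:,:,::-1])
np.savez('w6.npz',p=p,d=d,pos=s['tool_pos'],rot=s['tcp_rot'])
E
```

```text
time: 12.7
tool_pos: [516.4, 185.4, 231.3]
tcp_rot: [-179.7, -0.7, -6.3]
ft_force: [1.2, 0.7, 0.2]
finger_gap: 49.8
[516.43934372 185.44988127 231.34857712] [[-29.98481518 184.47356229]]
```

View pics/w6.png

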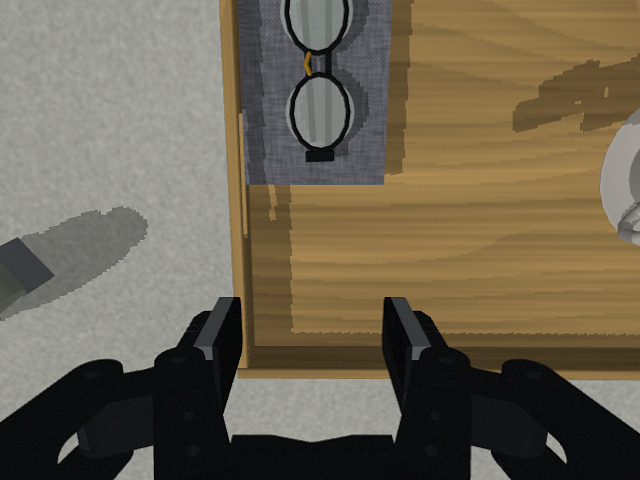

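The near part is flush to the end wall. I'll move over the corner to check the far edge.

```bash
python3 -m inch '[0.035,-0.004,0.02,0,0,0,105,0.035,-0.004,0.02,0,0,0,105,0.035,-0.004,0.02,0,0,0,105,0.03,-0.003,0.02,0,0,0,105,0,0,0,0,0,0,105,0,0,0,0,0,0,105]'; python3 - <<'E'
from h import *
s=r.sense(); p,d=r.snapshot('wrist'); cv2.imwrite('pics/w7.png',p[:,:,::-1])
np.savez('w7.npz',p=p,d=d,pos=s['tool_pos'],rot=s['tcp_rot'])
E
```

```text
time: 13.35
tool_pos: [647.6, 169.2, 300.6]
tcp_rot: [180.0, 0.1, -6.3]
ft_force: [0.4, 0.3, -0.3]
finger_gap: 50.0
```

View pics/w7.png

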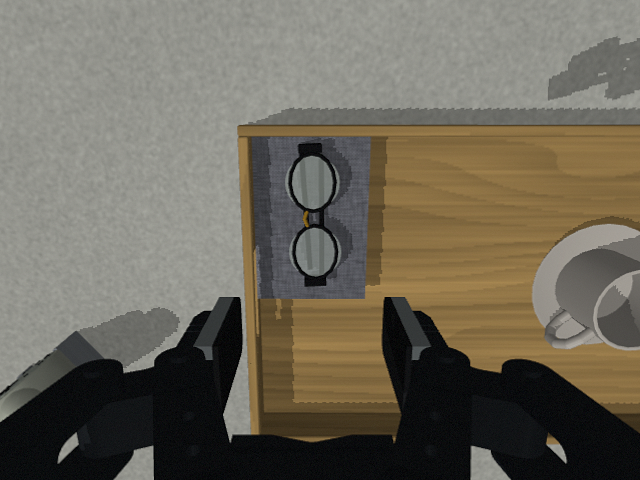

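The book is in the corner with the glasses still central. A numeric check relative to the rim corner (238,126):

```bash
python3 - <<'E'
from h import *
z=np.load('w7.npz'); C=cam('wrist',{'tool_pos':z['pos'],'tcp_rot':z['rot']})
rc=onz(C,[[238.5,125.5],[600,125.5],[257,430],[238,440]],50); print('rim',rc.round(1).tolist(),totray(rc).round(1).tolist())
a=TY
q=onz(C,[[261,298],[365,298.5],[371,137.5]],30); print('book',totray(q).round(1).tolist(), 'rel corner',(totray(q)-totray(rc[:1])).round(1).tolist())
for i,j in((1,0),(2,1)): print(np.hypot(*(q[i]-q[j])[:2]))
g=onz(C,[[311,143],[315,286]],40); print('glasses',totray(g).round(1).tolist())
E
```

```text
rim [[720.3, 226.6, 50.0], [684.9, -91.8, 50.0], [401.1, 256.5, 50.0], [390.6, 279.1, 50.0]] [[168.1, 247.7], [167.9, -72.7], [-152.4, 242.4], [-165.4, 263.7]]
book [[-5.7, 235.7], [-6.3, 127.1], [157.0, 127.1]] rel corner [[-173.8, -12.1], [-174.5, -120.6], [-11.1, -120.7]]
108.51403657379817
163.37631097637873
glasses [[152.5, 183.4], [11.6, 179.5]]
```

```bash
python3 - <<'E'
from h import *
print(r.hand_in(), r.sense()['time'])
E
```

```text
the job is handed in; nothing more can be done
the job is handed in; nothing more can be done
```

The book now lies in the far-left corner of the tray, against both the far wall and the left end wall. I handed the job in after about 13.4 s of robot time, with the gripper clear above the tray.

**What I did:** I pushed with both fingertips, half open. The first push went along the tray's +y, squaring the book against the end wall, where the force levelled at about 12 N. The second went along +x until the book stopped at the far wall at about 20 N.

**Last checks:** Measured from the tray's rim corner, in the final wrist picture:

| Book face | Measured (mm) | Expected if flush (mm) |
|---|---|---|
| Near face | 174.2 | 175 |
| Inner side face | 120.6 | 122 |
| Far edge | 11.1 | 10 |

- **Fit:** All three agree to about 1.5 mm, the measuring error, so the book is flush as far as I could see.
- **Disagreement:** At the far wall the fingertip position put the near face about 2.5 mm short of where flush would be in my tray estimate. The firm stop and the final picture both say it is against the wall.
- **Glasses:** They stayed central on the cover, and the fingers kept clear of them in every picture.
- **Other objects:** The cup and saucer looked undisturbed in the last picture. The clock and remote were not approached, and I did not measure any of these again at the end.

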